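# Stand the strip magazine up in its load nest and close the retainer

## Task

The larger strip magazine has been left lying on its side in front of the load nest. Using pushes only, tip it up over the front edge of the nest so that it stands upright on the nest plate, push it fully home against the fence, then flip the hinged retainer over until it lies fully closed on top of it. Do not pick the magazine up, and leave everything else on the table where it is.

Things in the scene. Friction and masses are not known exactly. Their poses are not given: they have to be found in the camera images.
- nest: Load nest fixed to the table: aluminium plate 94 mm deep (x), 152 mm wide (y), 8 mm thick, with an upright fence. Origin: on the table at the middle of the plate's front edge; x points level from that edge to the fence, y along the edge, z up. Fence front face at x 60 mm, 104 wide, 10 thick, top at z 70 mm; hinge knuckles to z 82. The front edge is a plain 8 mm step.
- nest_home (a point): Where the centre of the magazine's underside rests when home and central: x 35, y 0, z 8 mm of the nest; axes as the nest. Two low end guides (z 8 to 18 mm) leave 10 mm at each end of it: inner faces at y -60 and 60 mm from x 44 mm to the fence, flaring to 68 mm at x 28 mm. Anywhere between them will do. Pushed at about mid height, the magazine slides without tipping and the hand clears the fence.
- magazine: Larger strip magazine, metal case 100 x 50 x 62 mm upright, 0.15 to 0.31 kg, open at both short ends. Origin: centre of its underside; own z to its top (62 mm), x along its length (100), y across (50). Starts lying on a long side (50 mm high), own z level and pointing away from the fence, underside 5 to 25 mm before the nest's front edge and about parallel, within 5 mm of its middle.
- magazine_heel (a point): Middle of the magazine's long lower edge next to the nest (own 0, 25, 0 mm); on the table at the start. Pushed high on its top face, the magazine slides until this edge meets the 8 mm step, then tips over it; past about 60 degrees it falls on by itself and stands with 8 mm overhanging the step and 18 mm free before the fence. This edge then is at 8 mm height; above 25 mm counts as lifted.
- retainer (a joint): Angle of the retainer on the fence's top, rad: 0 closed (level over the magazine), 1.57 upright, 2.2 to 2.45 at the start (laid back behind the fence); stops at 0 and 2.6. The hinge is stiff (0.06 N m): it stays where left and must be pushed all the way down. A lip 60 to 64 mm from the hinge closes 9 mm down before the magazine with 4 mm clearance: it cannot close unless the magazine is home.
- retainer_tip (a point): Middle of the end of the retainer's thumb tab (26 mm wide, turned slightly up), 79 mm from the hinge axis. The retainer is a steel plate 40 mm wide, 4 mm thick, 64 mm long without the tab; its upper face is level with the hinge axis when closed. From behind the fence it can be pushed up and over by this end, above the height of the hinge.
- retainer_hinge (a point): Middle of the retainer's hinge axis, which runs along the nest's y: x 66 mm, z 76 mm of the nest.
- small_magazine: Bystander: the smaller strip magazine, 85 x 50 x 55 mm, standing upright. Origin at the centre of its underside, as for all bystanders
- strip_carrier: Bystander: flat strip carrier, 38 x 90 x 9 mm
- setup_block: Bystander: steel setting block with a round post, 28 x 40 x 32 mm
- dispenser: Bystander: needle oiler bottle, 36 mm across, 105 mm high
- paste_pot: Bystander: screw-top pot, 42 mm across, 34 mm high
- gauge: Bystander: dial gauge lying on its back, 91 x 62 x 17 mm

How it is judged:
By the outcome, as a careful person would: the job done as asked, in the order asked, and still so for the second after the job is handed in, with the robot touching nothing.
It also fails if it takes over 64 s, if anything falls off the work surface, if the arm or the gripper's body presses on something with over 40 N, if the wrist force passes 120 N, or if a joint passes its speed limit or range.

## Robot

A 6-joint arm with a two-finger parallel gripper is mounted at the origin on the work surface; the furniture and walls round the work are solid. World frame = base frame: x ahead of the robot, y to its left, z up, the work surface at z = 0. Lengths are in m, angles in rad, forces in N, time in s.
With the tool pointing down it reaches from about 0.325 to 0.75 m from the base axis. Payload 7.6 kg.
Tool frame: the origin (TCP) lies on the front face of the gripper's body, between the roots of the fingers; the fingertips stand 73 mm ahead of it and the grasp point (between the pads) lies 54 mm ahead of it (env.finger_overhang is the distance from the TCP to the fingertips, in m); y points along the fingers, z is the direction in which the jaws open and shut, and the axes are right-handed (so a half turn about y gives the same grasp; the last joint's range is limited). The gripper opens to 85 mm and grips with 20 to 120 N. Pads are 22 mm wide; open, the fingers measure 114 mm over their backs; the gripper's body (76 mm by 85 mm) begins 54 mm behind the grasp point. The pads swing forward as they close: fully open they stand 13 mm farther back than shut.
Start: joints at [1.041, 0.052, 1.401, -0, 1.689, -0.07], TCP at [0.233, 0.47, 0.304] pointing down, gripper open.
Joint ranges: [-2.9, 2.9], [-0.91, 2.17], [0.12, 2.37], [-1.06, 4.2], [0.26, 2.73], [-2.93, 2.93]. Speed limits (rad/s): [2.57, 2.57, 3.01, 3.14, 3.14, 3.14].

## Interface

Orientations are given as a unit quaternion [w, x, y, z].
In Python, from rig import env, camera gives the robot as it stands.
- The arm moves only by the shell command python3 -m crank 'ROWS' [FORCE]. ROWS is JSON, a list of rows, each a list of 7 numbers: the closure, from -1 (fully open) to 1 (shut), then the shift along the tool's x, y, z in m, then the turn, a rotation vector about the tool's x, y, z in rad. A call has 1 to 5 rows; each row is the pose to reach, as a shift and turn from the pose measured when the call began, along the tool's axes at that moment; what a row does not reach only later rows make up. A row lasts 1/12 s, in which the tool goes at most 41.7 mm and 7.16 degrees, less where a joint would pass 70% of its speed; a pose out of reach is approached as far as the arm can. A call with a gripper value outside its range is refused whole. The fingers move at their own pace and stop on an object; FORCE is the grip in N (left out, the last holds). Time passes only in rows, so rows that repeat a pose let the fingers close. It gives the time, the measured TCP pose, the force and the opening at its end, in the units of the state.
- env.state(): the state, without advancing time (a new reading comes with each control period).
- camera(name): name is "side" or "top"; returns a dict with "image" (480x640x3 uint8, red, green, blue), "vfov" (degrees; the focal length in pixels is half the picture's height over the tangent of half this angle, whatever the lens; pixels are square), "cx", "cy" (the principal point, pixels), "cam_to_world" (4x4, takes a point from camera to world coordinates). Camera axes: x right, y up, looking along -z (the intrinsics and any distortion apply to the point x, -y, -z); pixel columns grow to the right and rows downward; lengths in m; the calibration is good to about 2 mm. A picture is of the moment at which its call begins. There is no depth.
- env.job_done(): hands the job in, once; it reports no verdict.
The state is a dict: "clock": time; "q": joint angles; "joint_vel": joint speeds; "effort": joint torques, N m; "ee_pos": TCP position; "orientation": TCP orientation; "contact_force": force on the tool from outside, world axes, zero at the start; "ft_torque": the same for the moment, N m; "gripper_width": opening from 0.0 (shut) to 1.0 (fully open).
Only numpy, scipy, OpenCV 4.12 (cv2) and the standard library are available. Lean on these libraries where they do the work, as an engineer would, in place of code of your own. Each camera call takes 0.05 s, during which the arm holds its last target.

## Working session

There is one attempt and no reset: what is moved stays moved. The work goes in short steps, Python scripts to look and compute and a shell command to move; the robot and the scene stay as the last step left them, time stands still between calls to the robot, and variables do not carry over. Pictures are saved under pics/ and viewed, and the job is handed in when it is done.

```bash
ls -la; mkdir -p pics; python3 - <<'E'
from rig import env, camera
import cv2, numpy as np
print(env.state())
for n in ("side","top"):
    c=camera(n)
    cv2.imwrite(f"pics/{n}0.png",c["image"][:,:,::-1])
    print(n,{k:v for k,v in c.items() if k!="image"})
E
```

```text
total 12
drwxr-xr-x  3 agent agent 4096 Dec  7 09:53 .
drwxr-xr-x 23 root  root  4096 Dec  7 09:53 ..
drwxr-xr-x  2 agent agent 4096 Dec  7 09:53 pics
{'clock': 0.0, 'q': array([ 1.04069427e+00,  5.28628063e-02,  1.40176412e+00,  3.36855388e-06,
        1.68858369e+00, -7.03160190e-02]), 'joint_vel': array([-0.00052515, -0.00074112, -0.00029737,  0.00034841, -0.000907  ,
        0.00019143]), 'effort': array([-5.93013647e-04, -3.81663609e+01, -3.60189056e+01, -9.23304833e-05,
        6.14575329e-03, -1.74490449e-07]), 'ee_pos': array([0.23286176, 0.4703192 , 0.30303881]), 'orientation': array([-0.68795706,  0.68904926, -0.1613009 ,  0.16096032]), 'contact_force': array([ 0.05593531,  0.0345626 , -0.20270449]), 'ft_torque': array([ 0.01710814, -0.06516561, -0.00743883]), 'gripper_width': 0.9964510783509851}
side {'vfov': 51.329781826883945, 'cx': 310.39094382436554, 'cy': 241.4252588786071, 'cam_to_world': array([[ 1.64312979e-01,  8.67641108e-01, -4.69254891e-01,
        -8.55246303e-02],
       [-9.86408077e-01,  1.44243671e-01, -7.86947810e-02,
        -9.63760683e-02],
       [-5.91778749e-04,  4.75807389e-01,  8.79549304e-01,
         1.13407891e+00],
       [ 0.00000000e+00,  0.00000000e+00,  0.00000000e+00,
         1.00000000e+00]])}
top {'vfov': 56.84016251800488, 'cx': 317.46007139407334, 'cy': 239.04573785540194, 'cam_to_world': array([[ 9.08269061e-02,  9.71822210e-01, -2.17513366e-01,
         2.88694538e-01],
       [-9.95866513e-01,  8.85019351e-02, -2.04278390e-02,
        -1.41981553e-02],
       [-6.01873783e-04,  2.18469675e-01,  9.75843552e-01,
         9.38337138e-01],
       [ 0.00000000e+00,  0.00000000e+00,  0.00000000e+00,
         1.00000000e+00]])}
```

View pics/side0.png

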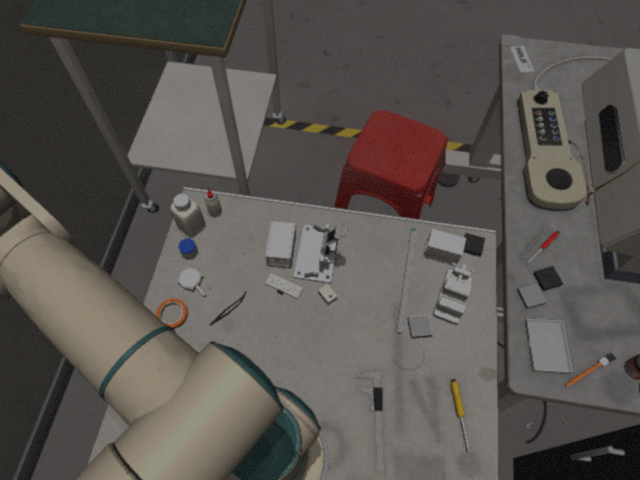

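View pics/top0.png

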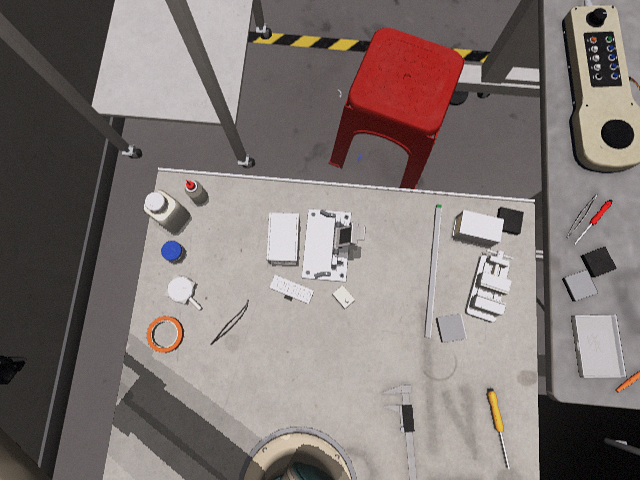

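```bash
python3 - <<'E'
import cv2
a=cv2.imread("pics/top0.png")[190:320,240:400]; cv2.imwrite("pics/topz0.png",cv2.resize(a,None,fx=5,fy=4.6 if 0 else 5,interpolation=cv2.INTER_CUBIC)[:600])
a=cv2.imread("pics/side0.png")[200:320,240:400]; cv2.imwrite("pics/sidez0.png",cv2.resize(a,None,fx=5,fy=5,interpolation=cv2.INTER_CUBIC))
E
```

```text
(no output)
```

View pics/topz0.png

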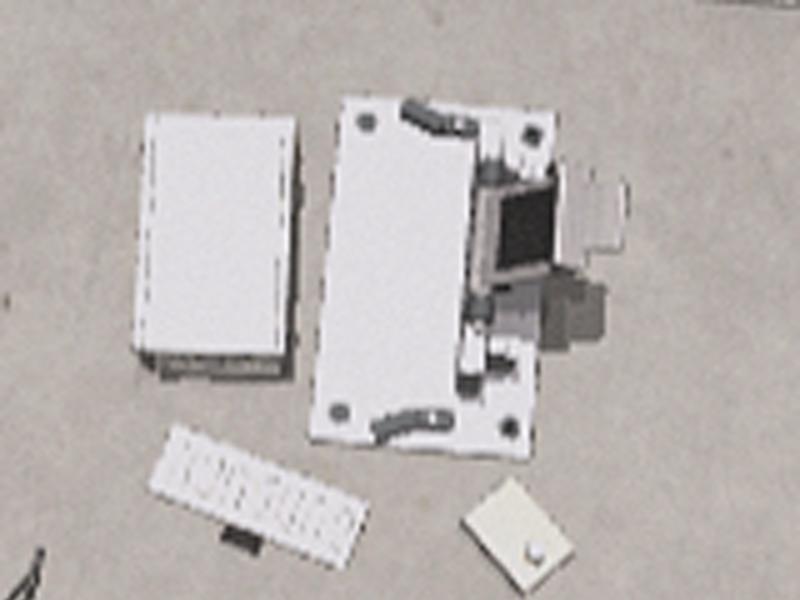

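View pics/sidez0.png

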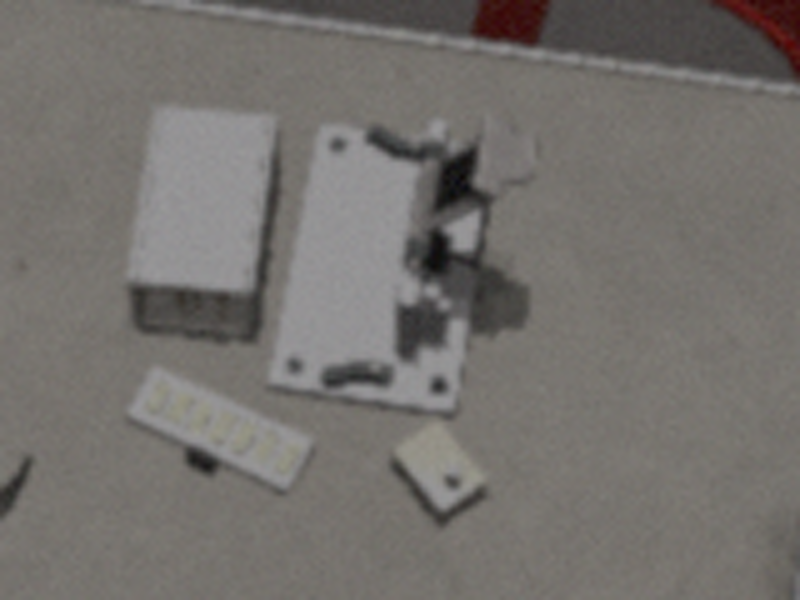

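```bash
cat > h.py <<'E'
import numpy as np, cv2
from rig import env, camera
def ray(c,u,v):
    f=240/np.tan(np.radians(c["vfov"])/2)
    d=np.array([(u-c["cx"])/f,-(v-c["cy"])/f,-1.0]); T=c["cam_to_world"]
    return T[:3,3],T[:3,:3]@d
def onz(c,u,v,z):
    o,d=ray(c,u,v); return o+d*(z-o[2])/d[2]
def proj(c,p):
    f=240/np.tan(np.radians(c["vfov"])/2); T=c["cam_to_world"]
    q=T[:3,:3].T@(np.asarray(p)-T[:3,3]); return c["cx"]+f*q[0]/-q[2], c["cy"]-f*q[1]/-q[2]
E
python3 - <<'E'
from h import *
np.set_printoptions(precision=4,suppress=True)
t=camera("top"); s=camera("side")
P={"ff":(341,98),"fn":(310,440),"bf":(556,113),"bn":(531,458)}
S={"ff":(322,125),"fn":(268,387),"bn":(455,411)}
N={}
for k,(a,b) in P.items(): N[k]=onz(t,240+a/5,190+b/5,.008); print(k,N[k])
for k,(a,b) in S.items(): print("side",k,onz(s,240+a/5,200+b/5,.008))
print(np.linalg.norm(N["ff"]-N["fn"]),np.linalg.norm(N["bf"]-N["bn"]),np.linalg.norm(N["ff"]-N["bf"]),np.linalg.norm(N["fn"]-N["bn"]))
M=[(148,115),(297,118),(282,356),(137,351)]
for a,b in M: print("mag",onz(t,240+a/5,190+b/5,.05))
M=[(152,107),(277,117),(257,293),(130,285)]
for a,b in M: print("mag side",onz(s,240+a/5,200+b/5,.05))
E
```

```text
ff [0.5598 0.0314 0.008 ]
fn [0.4093 0.0301 0.008 ]
bf [ 0.5615 -0.0626  0.008 ]
bn [ 0.4102 -0.0633  0.008 ]
side ff [0.5608 0.0278 0.008 ]
side fn [0.4089 0.0287 0.008 ]
side bn [ 0.4113 -0.0642  0.008 ]
0.15051111815501592 0.15136782371862278 0.09396085353013717 0.09338414932163772
mag [0.533  0.1086 0.05  ]
mag [0.5373 0.0467 0.05  ]
mag [0.4369 0.0428 0.05  ]
mag [0.4336 0.1017 0.05  ]
mag side [0.533  0.1096 0.05  ]
mag side [0.5375 0.0463 0.05  ]
mag side [0.4386 0.0382 0.05  ]
mag side [0.4328 0.0998 0.05  ]
```

```bash
python3 - <<'E'
from h import *
from scipy.spatial.transform import Rotation as R
np.set_printoptions(precision=4,suppress=True)
t=camera("top"); s=camera("side")
st=env.state(); q=st["orientation"]; A=R.from_quat([*q[1:],q[0]])
print(A.as_matrix(), env.finger_overhang, st["ee_pos"], [a for a in dir(env) if a[0]!='_'])
a=(364.8,233.0); b=(346,231.5)
o1,d1=ray(t,*a);o2,d2=ray(s,*b)
X=np.linalg.lstsq(np.c_[d1,-d2],o2-o1,rcond=None)[0]
print("tip",o1+d1*X[0],o2+d2*X[1])
for ang in (2.2,2.3,2.4):
    p=[.4845,-.036+.079*np.cos(ang),.076+.079*np.sin(ang)]; print(ang,p,proj(t,p),proj(s,p))
# target orientation
T=np.array([[0,-1,0],[0,0,-1],[1,0,0]],float).T if 0 else np.c_[[0,-1,0],[0,0,-1],[1,0,0]]
yaw=np.radians(0.7)
T=R.from_euler('z',yaw).as_matrix()@T
print(T, (A.inv()*R.from_matrix(T)).as_rotvec())
E
```

```text
[[ 0.8962 -0.0003  0.4437]
 [-0.4437 -0.0004  0.8962]
 [-0.0001 -1.     -0.0005]] 0.0726 [0.2329 0.4704 0.3036] ['MotionError', 'finger_overhang', 'job_done', 'state']
tip [ 0.4876 -0.0842  0.1337] [ 0.4873 -0.0835  0.1336]
2.2 [0.4845, np.float64(-0.08249158826317232), np.float64(0.13987121590174761)] (np.float64(364.1015170060064), np.float64(233.74595180757723)) (np.float64(345.5906910831845), np.float64(231.14426084103502))
2.3 [0.4845, np.float64(-0.0886358056811061), np.float64(0.1349107117619609)] (np.float64(367.12554950634626), np.float64(234.65104521198194)) (np.float64(348.1122641481836), np.float64(232.59284978988896))
2.4 [0.4845, np.float64(-0.09425410352775838), np.float64(0.1293615912635409)] (np.float64(369.79857518505514), np.float64(235.5921406210089)) (np.float64(350.37240588380587), np.float64(234.12384919258542))
[[ 0.0122  0.      0.9999]
 [-0.9999  0.      0.0122]
 [ 0.     -1.      0.    ]] [0.0005 1.0988 0.0002]
```

```bash
cat > g.py <<'E'
from h import *
import sys
from scipy.spatial.transform import Rotation as R
np.set_printoptions(precision=4,suppress=True)
O=np.array([.4845,.0300,0]); yaw=np.radians(0.7)
Z=R.from_euler('z',yaw).as_matrix()
N=Z@np.c_[[0,-1,0],[1,0,0],[0,0,1]]   # nest axes in world
T=Z@np.c_[[0,-1,0],[0,0,-1],[1,0,0]]  # wanted tool axes
def show(tgt=None):
    st=env.state(); q=st["orientation"]; A=R.from_quat([*q[1:],q[0]]).as_matrix()
    tip=st["ee_pos"]+A[:,1]*.0726
    print("t %.2f"%st["clock"],"tip nest mm",(N.T@(tip-O)*1e3).round(1),"F nest",(N.T@st["contact_force"]).round(1),"w %.3f"%st["gripper_width"],"rot2go",R.from_matrix(A.T@T).as_rotvec().round(3),"q",st["q"].round(2))
    if tgt is not None:
        print("tool shift m",(A.T@(O+N@(np.array(tgt)/1e3)-tip)).round(4))
if __name__=="__main__":
    show([float(x) for x in sys.argv[1:]] or None)
E
python3 g.py -110 0 180
```

```text
t 0.30 tip nest mm [-443.4 -246.2  231. ] F nest [-0.1 -0.  -0.6] w 0.999 rot2go [0.    1.099 0.   ] q [ 1.04  0.05  1.4   0.    1.69 -0.07]
tool shift m [ 0.3709  0.0511 -0.185 ]
```

```bash
python3 -m crank '[[0,0.03,0,-0.015,0,0.12,0],[0,0.065,0,-0.03,0,0.24,0],[0,0.1,0.01,-0.05,0,0.36,0],[0,0.135,0.015,-0.065,0,0.48,0],[0,0.17,0.02,-0.08,0,0.6,0]]' 40; python3 g.py -110 0 180
```

```text
clock: 0.72
ee_pos: [0.3504, 0.3217, 0.2834]
orientation: [-0.609, 0.609, -0.359, 0.359]
contact_force: [0.8, 0.5, 0.6]
gripper_width: 0.498
t 0.72 tip nest mm [-293.3 -130.6  210.8] F nest [-0.5  0.8  0.6] w 0.498 rot2go [0.    0.493 0.   ] q [ 0.67 -0.08  1.57 -0.    1.65  0.16]
tool shift m [0.2233 0.0308 0.0282]
```

```bash
python3 -m crank '[[0,0.04,0.006,0.005,0,0.12,0],[0,0.08,0.012,0.011,0,0.24,0],[0,0.12,0.018,0.017,0,0.36,0],[0,0.16,0.024,0.022,0,0.49,0],[0,0.2,0.03,0.025,0,0.493,0]]'; python3 g.py -110 0 180; python3 g.py -80 0 42
```

```text
clock: 1.13
ee_pos: [0.47, 0.157, 0.2532]
orientation: [0.501, -0.501, 0.498, -0.499]
contact_force: [0.1, 0.1, 0.8]
gripper_width: 0.5
t 1.13 tip nest mm [-127.1  -12.9  180.6] F nest [-0.1  0.1  0.8] w 0.500 rot2go [-0.    -0.006  0.   ] q [ 0.25 -0.01  1.57 -0.    1.59  0.24]
tool shift m [0.0171 0.0006 0.013 ]
t 1.13 tip nest mm [-127.1  -12.9  180.6] F nest [-0.1  0.1  0.8] w 0.500 rot2go [-0.    -0.006  0.   ] q [ 0.25 -0.01  1.57 -0.    1.59  0.24]
tool shift m [0.047  0.1386 0.0132]
```

```bash
python3 -m crank '[[0,0.005,0.03,0.006,0,-0.006,0],[0,0.01,0.065,0.013,0,-0.006,0],[0,0.013,0.1,0.013,0,-0.006,0],[0,0.015,0.13,0.013,0,-0.006,0],[0,0.017,0.143,0.013,0,-0.006,0]]'; python3 g.py -80 0 40; python3 - <<'E'
from h import *
for n in ("side","top"):
    c=camera(n); cv2.imwrite(f"pics/{n}1.png",cv2.resize(c["image"][190:320,220:400,::-1],None,fx=4,fy=4,interpolation=cv2.INTER_CUBIC))
E
```

```text
clock: 1.55
ee_pos: [0.4811, 0.1392, 0.1055]
orientation: [-0.501, 0.505, -0.498, 0.496]
contact_force: [-0.5, -0.1, -1.1]
gripper_width: 0.5
t 1.55 tip nest mm [-109.1   -2.6   32.9] F nest [ 0.1 -0.5 -1.1] w 0.500 rot2go [ 0.007 -0.001  0.002] q [ 0.21  0.16  1.7  -0.    1.29  0.2 ]
tool shift m [ 0.0291 -0.0071  0.0026]
```

View pics/side1.png

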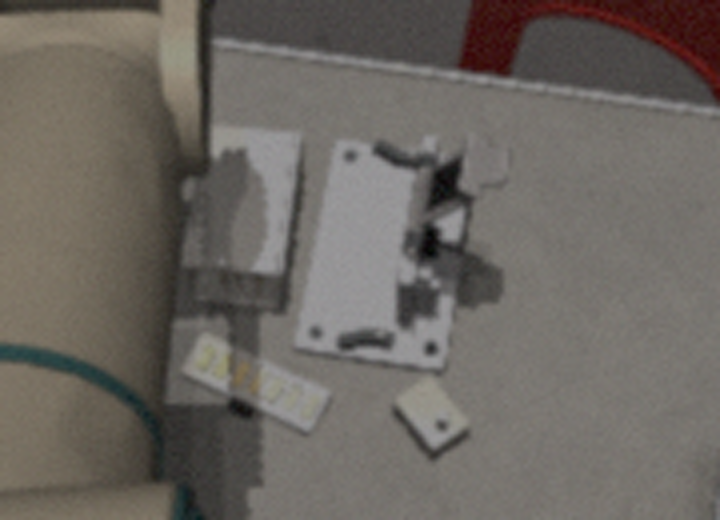

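View pics/top1.png

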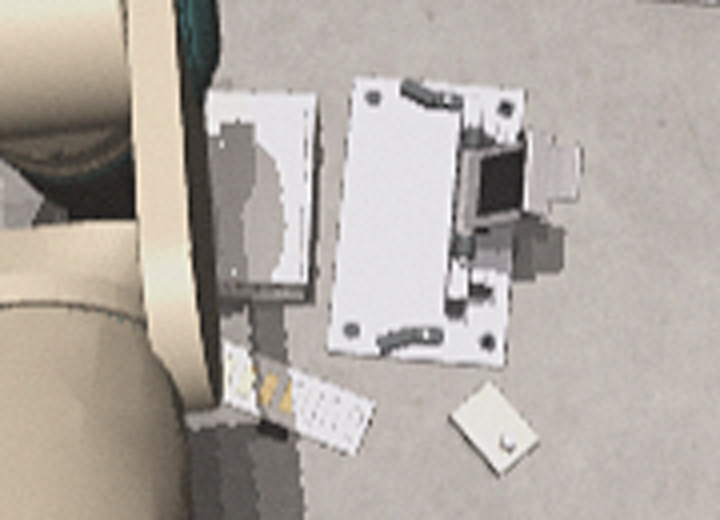

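```bash
python3 -m crank '[[0,0.006,-0.003,0.003,0.007,0,0.002],[0,0.012,-0.005,0.003,0.007,0,0.002],[0,0.018,-0.005,0.003,0.007,0,0.002],[0,0.023,-0.005,0.003,0.007,0,0.002],[0,0.028,-0.005,0.003,0.007,0,0.002]]'; python3 g.py -73 0 38
```

```text
clock: 2.07
ee_pos: [0.4854, 0.111, 0.1134]
orientation: [0.504, -0.502, 0.497, -0.498]
contact_force: [0.3, 1.3, 0.7]
gripper_width: 0.499
t 2.07 tip nest mm [-81.1   2.1  40.8] F nest [-1.3  0.3  0.7] w 0.499 rot2go [-0.003 -0.001 -0.001] q [0.15 0.13 1.71 0.   1.3  0.14]
tool shift m [ 0.0081  0.0027 -0.0021]
```

```bash
python3 -m crank '[[0,0.002,0,0,0,0,0],[0,0.004,0,0,0,0,0],[0,0.006,0,0,0,0,0],[0,0.008,0,0,0,0,0],[0,0.008,0,0,0,0,0]]'; python3 g.py -73 0 38;  python3 - <<'E'
from h import *
for n in ("side","top"):
    c=camera(n); cv2.imwrite(f"pics/{n}2.png",cv2.resize(c["image"][190:320,220:400,::-1],None,fx=4,fy=4,interpolation=cv2.INTER_CUBIC))
E
```

```text
clock: 2.48
ee_pos: [0.486, 0.1041, 0.1144]
orientation: [0.505, -0.5, 0.497, -0.497]
contact_force: [-0.2, 6.2, 2.9]
gripper_width: 0.498
t 2.48 tip nest mm [-74.4   2.8  41.8] F nest [-6.2 -0.1  2.9] w 0.498 rot2go [-0.005 -0.001 -0.004] q [0.14 0.13 1.71 0.   1.3  0.12]
tool shift m [ 0.0014  0.0038 -0.0028]
```

View pics/top2.png

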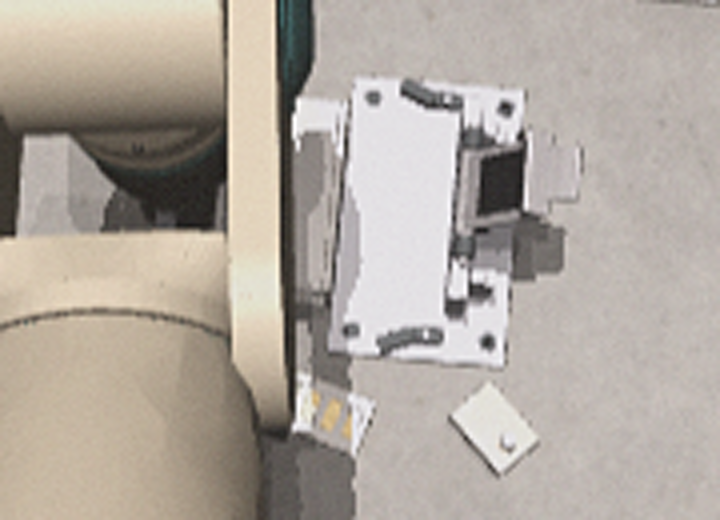

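```bash
python3 -m crank '[[0,0.005,-0.006,0,0,0,0],[0,0.0095,-0.0115,0,0,0,0],[0,0.0145,-0.0165,0,0,0,0],[0,0.020,-0.021,0,0,0,0],[0,0.026,-0.025,0,0,0,0]]'; python3 g.py;  python3 - <<'E'
from h import *
for n in ("side","top"):
    c=camera(n); cv2.imwrite(f"pics/{n}3.png",cv2.resize(c["image"][190:320,220:400,::-1],None,fx=4,fy=4,interpolation=cv2.INTER_CUBIC))
E
```

```text
clock: 3.0
ee_pos: [0.4861, 0.0773, 0.1396]
orientation: [0.505, -0.501, 0.497, -0.498]
contact_force: [-0.5, -0.1, -0.8]
gripper_width: 0.5
t 3.00 tip nest mm [-47.6   2.5  67. ] F nest [ 0.1 -0.5 -0.8] w 0.500 rot2go [-0.005 -0.001 -0.004] q [0.08 0.08 1.71 0.   1.35 0.07]
```

View pics/top3.png

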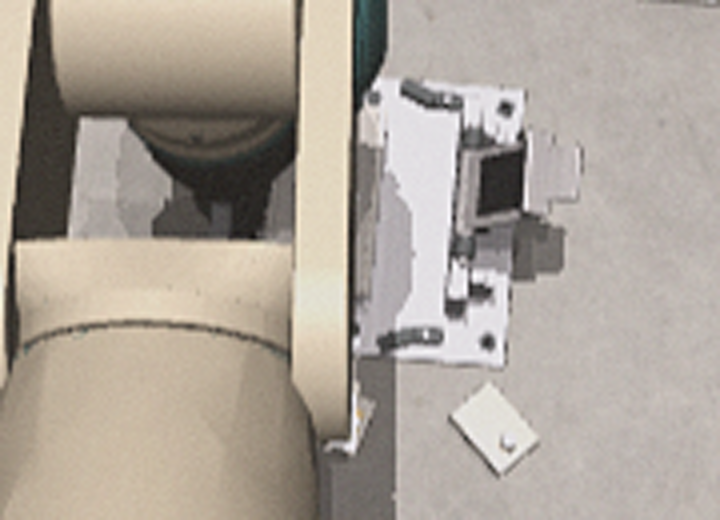

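View pics/side3.png

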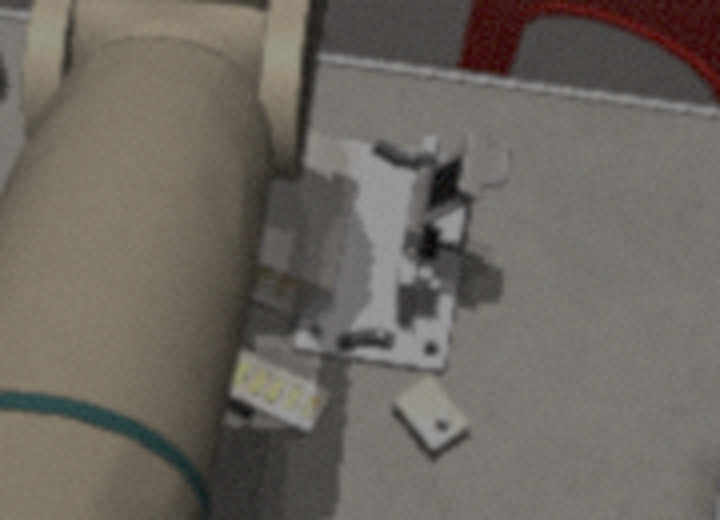

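```bash
python3 - <<'E'
from g import *
c=camera("top")
for th in (0,10,20,30,40):
    t=np.radians(th); p=O+N@np.array([.042*np.sin(t),0,.008+.042*np.cos(t)]); u,v=proj(c,p); print(th,(u-220)*4,(v-190)*4)
    
E
```

```text
0 339.76696837901954 195.93938328369586
10 353.95507374223575 197.29937688272253
20 367.72913016519306 199.1552857131635
30 380.6203031631819 201.44085508253977
40 392.19980032747185 204.0745683557526
```

```bash
python3 -m crank '[[0,0.007,-0.0035,0,0.005,0,0.004],[0,0.014,-0.006,0,0.005,0,0.004],[0,0.021,-0.008,0,0.005,0,0.004],[0,0.028,-0.009,0,0.005,0,0.004],[0,0.033,-0.0095,0,0.005,0,0.004]]'; python3 g.py;  python3 - <<'E'
from h import *
for n in ("side","top"):
    c=camera(n); cv2.imwrite(f"pics/{n}4.png",cv2.resize(c["image"][190:320,220:400,::-1],None,fx=4,fy=4,interpolation=cv2.INTER_CUBIC))
E
```

```text
clock: 3.57
ee_pos: [0.4866, 0.0434, 0.149]
orientation: [0.507, -0.498, 0.497, -0.498]
contact_force: [0.1, 0.4, -0.3]
gripper_width: 0.501
t 3.57 tip nest mm [-13.9   3.   76.4] F nest [-0.4  0.1 -0.3] w 0.501 rot2go [-0.011 -0.003 -0.008] q [ 0.01  0.05  1.71  0.01  1.36 -0.  ]
```

View pics/top4.png

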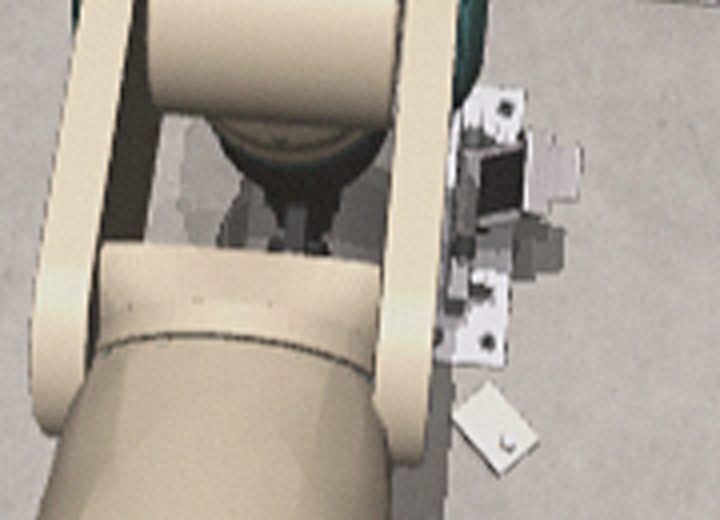

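View pics/side4.png

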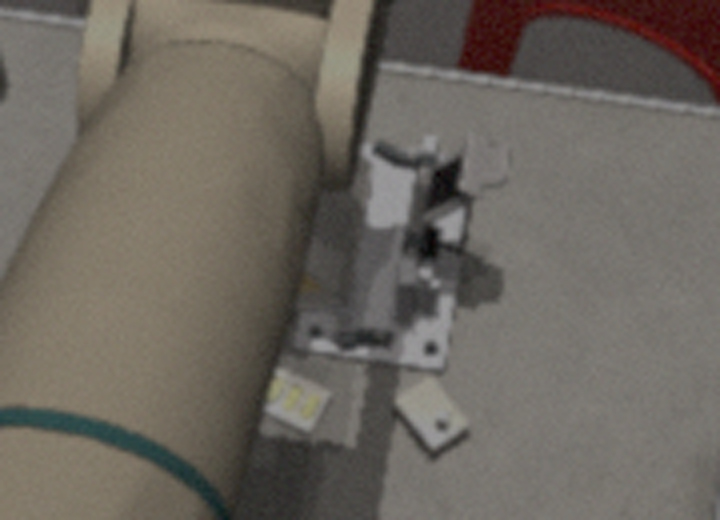

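```bash
python3 -m crank '[[0,0.006,-0.001,0,0.01,0,0.008],[0,0.011,-0.001,0,0.01,0,0.008],[0,0.016,-0.001,0,0.01,0,0.008],[0,0.02,-0.001,0,0.01,0,0.008],[0,0.023,-0.001,0,0.01,0,0.008]]'; python3 g.py;  python3 -m crank '[[0,0,-0.02,0,0,0,0],[0,-0.04,-0.03,0,0,0,0],[0,-0.08,-0.03,0,0,0,0],[0,-0.12,-0.03,0,0,0,0],[0,-0.15,-0.03,0,0,0,0]]'; python3 g.py; python3 - <<'E'
from h import *
for n in ("side","top"):
    c=camera(n); cv2.imwrite(f"pics/{n}5.png",cv2.resize(c["image"][190:320,220:400,::-1],None,fx=4,fy=4,interpolation=cv2.INTER_CUBIC))
E
```

```text
clock: 4.08
ee_pos: [0.4868, 0.02, 0.1497]
orientation: [0.511, -0.493, 0.497, -0.499]
contact_force: [0.3, 0.1, 1.4]
gripper_width: 0.501
t 4.08 tip nest mm [ 8.9  3.6 77.1] F nest [-0.1  0.3  1.4] w 0.501 rot2go [-0.021 -0.004 -0.016] q [-0.04  0.04  1.72  0.02  1.35 -0.05]
clock: 4.5
ee_pos: [0.4846, 0.1718, 0.1825]
orientation: [0.512, -0.493, 0.497, -0.499]
contact_force: [0.4, -0.4, -0.4]
gripper_width: 0.497
t 4.50 tip nest mm [-143.     3.4  109.9] F nest [ 0.4  0.4 -0.4] w 0.497 rot2go [-0.021 -0.003 -0.017] q [0.26 0.08 1.62 0.01 1.42 0.25]
```

View pics/top5.png

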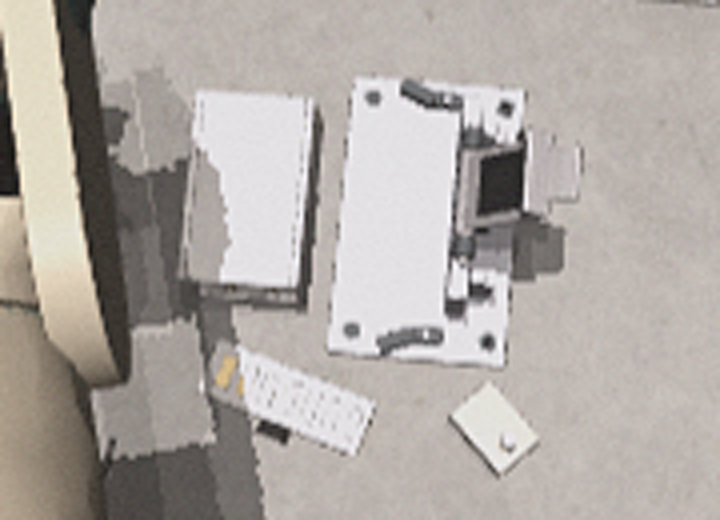

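View pics/side5.png

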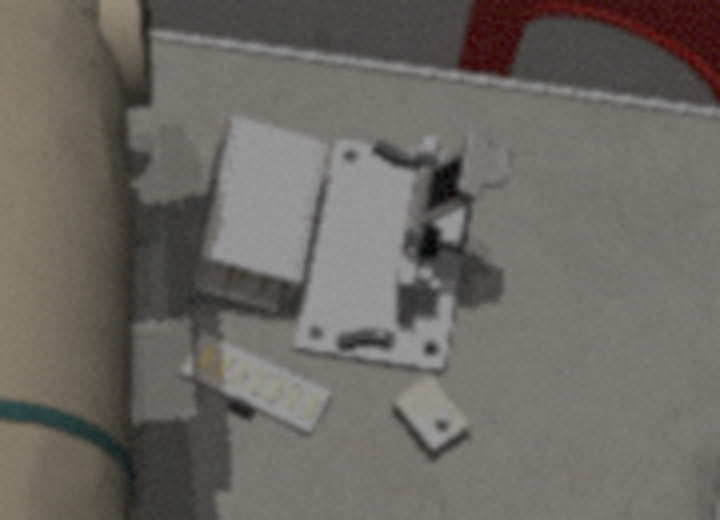

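```bash
python3 - <<'E'
from g import *
c=camera("top"); s=camera("side")
cv2.imwrite("pics/top6.png",cv2.resize(c["image"][200:280,250:350,::-1],None,fx=7,fy=7,interpolation=cv2.INTER_CUBIC))
for a,b in [(197,92),(318,97),(302,290),(185,282)]:
    print(N.T@(onz(c,220+a/4,190+b/4,.05)-O)*1e3)
for a,b in [(235,117),(330,140),(296,282),(205,262)]:
    print("s",N.T@(onz(s,220+a/4,190+b/4,.05)-O)*1e3)
E
```

```text
[-78.7113  49.3626  50.    ]
[-15.7451  51.6131  50.    ]
[-14.9495 -50.2152  50.    ]
[-74.5352 -50.7842  50.    ]
s [-59.3014  58.842   50.    ]
s [ 2.7428 51.3505 50.    ]
s [ -1.7055 -49.8541  50.    ]
s [-58.635  -44.9091  50.    ]
```

View pics/top6.png

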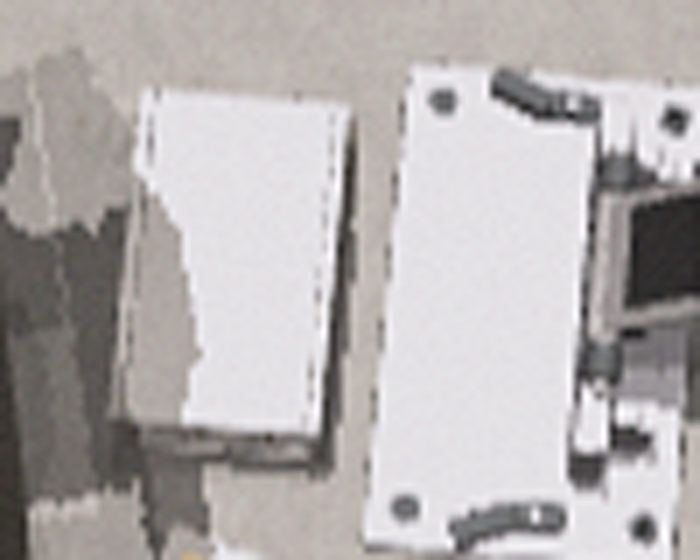

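```bash
python3 g.py -105 0 28; python3 -m crank '[[0,0.01,0.02,-0.002,-0.02,-0.003,-0.017],[0,0.02,0.04,-0.003,-0.02,-0.003,-0.017],[0,0.03,0.06,-0.003,-0.02,-0.003,-0.017],[0,0.037,0.078,-0.003,-0.02,-0.003,-0.017],[0,0.037,0.084,-0.003,-0.02,-0.003,-0.017]]'; python3 g.py -78 0 28
```

```text
t 4.70 tip nest mm [-141.     3.3  109.3] F nest [ 0.2  0.4 -0.1] w 0.498 rot2go [-0.02  -0.002 -0.015] q [0.26 0.08 1.62 0.01 1.42 0.25]
tool shift m [ 0.0372  0.0806 -0.0049]
clock: 5.12
ee_pos: [0.482, 0.1312, 0.0932]
orientation: [-0.5, 0.505, -0.498, 0.497]
contact_force: [-0.6, -0.7, -0.7]
gripper_width: 0.498
t 5.12 tip nest mm [-100.9   -1.7   20.6] F nest [ 0.7 -0.6 -0.7] w 0.498 rot2go [ 0.006 -0.002  0.004] q [ 0.19  0.17  1.71 -0.    1.27  0.18]
tool shift m [ 0.023  -0.0073  0.0017]
```

```bash
python3 -m crank '[[0,0.006,-0.003,0.002,0.006,0,0.004],[0,0.012,-0.005,0.002,0.006,0,0.004],[0,0.017,-0.006,0.002,0.006,0,0.004],[0,0.022,-0.006,0.002,0.006,0,0.004],[0,0.025,-0.006,0.002,0.006,0,0.004]]'; python3 g.py -74 0 28;python3 -m crank '[[0,0.001,0.001,0,0,0,0],[0,0.002,0.001,0,0,0,0],[0,0.003,0.001,0,0,0,0],[0,0.003,0.001,0,0,0,0]]'; python3 g.py -74 0 28
```

```text
clock: 5.53
ee_pos: [0.485, 0.1058, 0.1006]
orientation: [0.503, -0.502, 0.497, -0.498]
contact_force: [0.5, 1.3, 0.9]
gripper_width: 0.5
t 5.53 tip nest mm [-75.8   1.6  28. ] F nest [-1.3  0.5  0.9] w 0.500 rot2go [-0.002 -0.002 -0.001] q [0.14 0.15 1.72 0.   1.27 0.13]
tool shift m [ 0.0018  0.     -0.0016]
clock: 5.87
ee_pos: [0.4854, 0.1046, 0.101]
orientation: [0.505, -0.5, 0.498, -0.497]
contact_force: [-1.8, 11.1, 4.4]
gripper_width: 0.502
t 5.87 tip nest mm [-75.    2.1  28.4] F nest [-11.1  -1.7   4.4] w 0.502 rot2go [-0.004 -0.002 -0.005] q [0.14 0.14 1.72 0.   1.27 0.12]
tool shift m [ 0.001   0.0004 -0.0021]
```

```bash
python3 -m crank '[[0,0.0045,-0.006,0,0.004,0,0.005],[0,0.0085,-0.0115,0,0.004,0,0.005],[0,0.0125,-0.017,0,0.004,0,0.005],[0,0.017,-0.022,0,0.004,0,0.005],[0,0.022,-0.0265,0,0.004,0,0.005]]'; python3 - <<'E'
from g import *
show()
for n in ("top","side"):
    c=camera(n); cv2.imwrite(f"pics/{n}7.png",cv2.resize(c["image"][190:320,220:400,::-1],None,fx=4,fy=4,interpolation=cv2.INTER_CUBIC))
E
```

```text
clock: 6.28
ee_pos: [0.4858, 0.0825, 0.1285]
orientation: [0.508, -0.498, 0.498, -0.497]
contact_force: [-1.1, 2.2, 2.2]
gripper_width: 0.496
t 6.28 tip nest mm [-53.2   2.6  55.9] F nest [-2.2 -1.1  2.2] w 0.496 rot2go [-0.009 -0.001 -0.011] q [0.09 0.09 1.72 0.01 1.32 0.08]
```

View pics/top7.png

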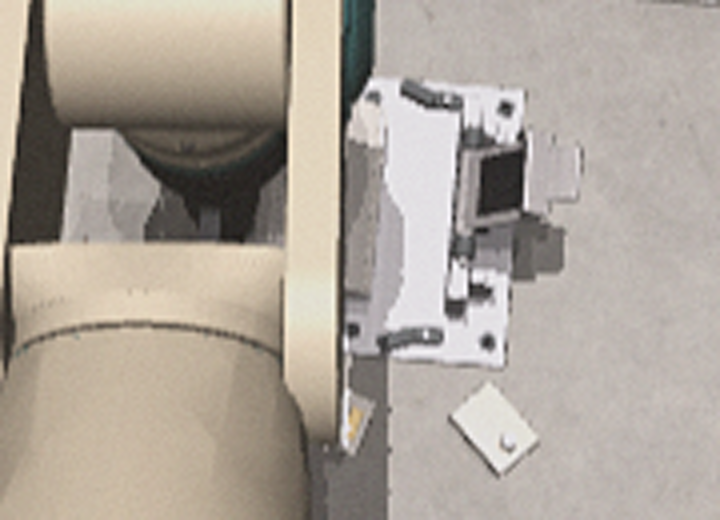

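View pics/side7.png

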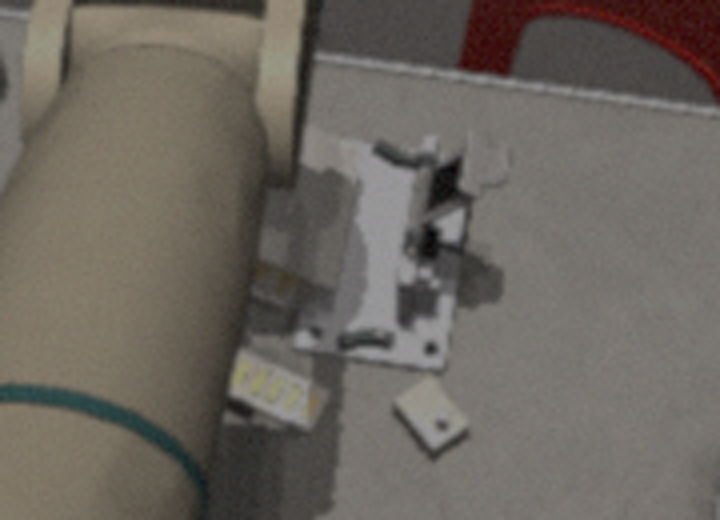

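```bash
python3 -m crank '[[0,0.007,-0.0035,0,0.008,0,0.01],[0,0.013,-0.007,0,0.008,0,0.01],[0,0.02,-0.0095,0,0.008,0,0.01],[0,0.0265,-0.0115,0,0.008,0,0.01],[0,0.033,-0.0125,0,0.008,0,0.01]]'; python3 - <<'E'
from g import *
show()
for n in ("top","side"):
    c=camera(n); cv2.imwrite(f"pics/{n}8.png",cv2.resize(c["image"][190:320,220:400,::-1],None,fx=4,fy=4,interpolation=cv2.INTER_CUBIC))
E
```

```text
clock: 6.8
ee_pos: [0.4864, 0.0485, 0.1422]
orientation: [0.512, -0.493, 0.498, -0.497]
contact_force: [-4.7, 2.4, 13.4]
gripper_width: 0.5
t 6.80 tip nest mm [-20.    3.5  69.7] F nest [-2.4 -4.7 13.4] w 0.500 rot2go [-0.019 -0.003 -0.02 ] q [0.02 0.06 1.72 0.02 1.34 0.  ]
```

View pics/side8.png

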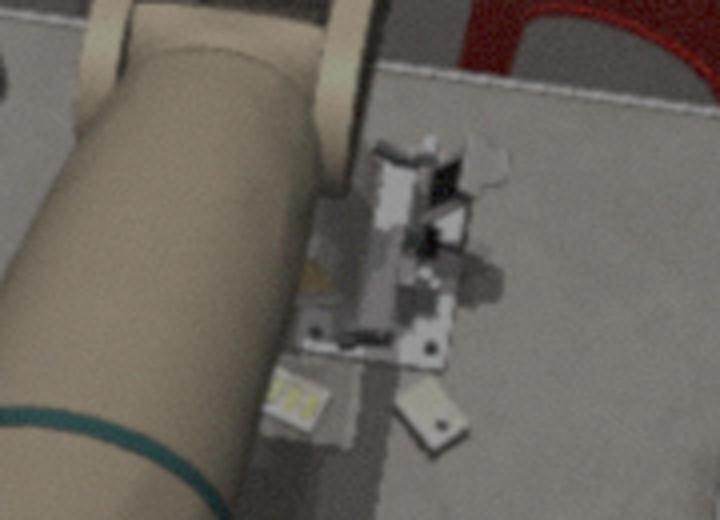

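View pics/top8.png

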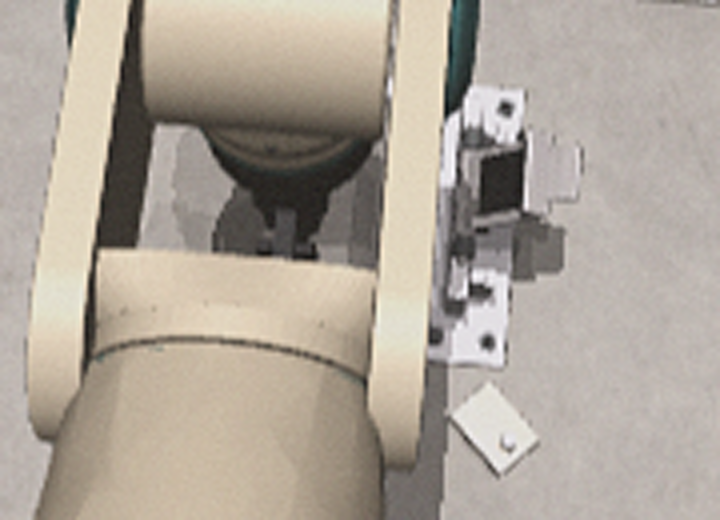

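```bash
python3 g.py; python3 - <<'E'
from g import *
s=camera("side")
c=s
cv2.imwrite("pics/side9.png",cv2.resize(c["image"][215:295,280:380,::-1],None,fx=7,fy=7,interpolation=cv2.INTER_CUBIC))
for th in (40,50,60,70,80,90):
    t=np.radians(th)
    # near end (y=-50) bottom far edge and heel
    for y in (-.05,.05):
        p=O+N@np.array([.042*np.sin(t),y,.008+.042*np.cos(t)]); u,v=proj(s,p)
        print(th,y,"far edge",round((u-280)*7),round((v-215)*7))
E
```

```text
t 6.90 tip nest mm [-19.4   3.6  69.8] F nest [-2.6 -5.  13.2] w 0.501 rot2go [-0.019 -0.003 -0.02 ] q [0.01 0.06 1.72 0.02 1.34 0.  ]
40 -0.05 far edge 180 343
40 0.05 far edge 224 96
50 -0.05 far edge 195 351
50 0.05 far edge 238 105
60 -0.05 far edge 207 360
60 0.05 far edge 249 114
70 -0.05 far edge 216 370
70 0.05 far edge 257 125
80 -0.05 far edge 221 379
80 0.05 far edge 262 135
90 -0.05 far edge 223 388
90 0.05 far edge 264 145
```

View pics/side9.png

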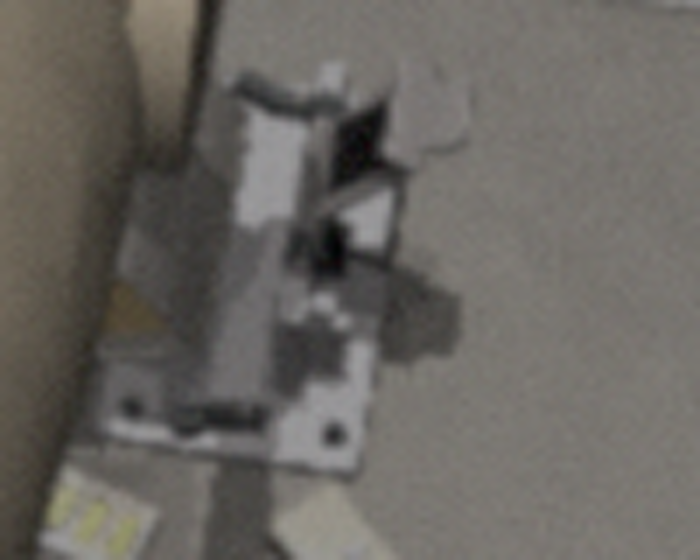

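```bash
python3 - <<'E'
from g import *
s=camera("side"); im=s["image"][220:290,280:360,::-1]
g=cv2.fastNlMeansDenoisingColored(np.ascontiguousarray(im),None,4,4,5,11)
g=cv2.resize(g,None,fx=8,fy=8,interpolation=cv2.INTER_CUBIC).astype(float)
g=np.clip((g-40)*1.9,0,255).astype(np.uint8)
cv2.imwrite("pics/side10.png",g)
f=lambda x,y,z:tuple(int(round(a)) for a in ((proj(s,O+N@np.array([x,y,z])/1e3)[0]-280)*8,(proj(s,O+N@np.array([x,y,z])/1e3)[1]-220)*8))
for th in (30,40,50,60,70):
    c,sn=np.cos(np.radians(th)),np.sin(np.radians(th))
    # own (y,z)->nest: x = -z c + (17-y) s ; z = 8+ z s + (17-y) c
    h=lambda y,z:f(-z*c+(17-y)*sn,-50,8+z*sn+(17-y)*c)
    print(th,"near end: heel",h(25,0),"far-bottom",h(-25,0),"top corner",h(-25,62),"toplow",h(25,62))
E
```

```text
30 near end: heel (109, 393) far-bottom (186, 343) top corner (7, 272) toplow (-66, 325)
40 near end: heel (106, 391) far-bottom (206, 352) top corner (46, 271) toplow (-52, 314)
50 near end: heel (102, 389) far-bottom (223, 361) top corner (89, 273) toplow (-32, 304)
60 near end: heel (100, 387) far-bottom (237, 372) top corner (132, 279) toplow (-7, 297)
70 near end: heel (98, 385) far-bottom (247, 382) top corner (176, 288) toplow (22, 292)
```

View pics/side10.png

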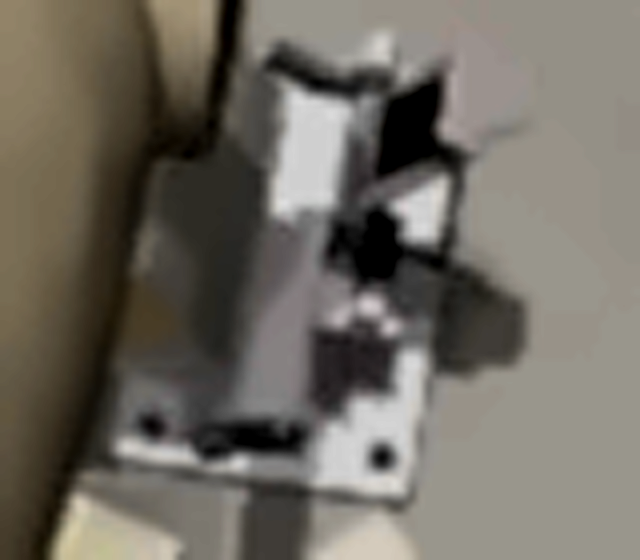

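```bash
python3 -m crank '[[0,0.002,-0.002,0,0,0,0],[0,0.005,-0.0035,0,0,0,0],[0,0.008,-0.0045,0,0,0,0],[0,0.012,-0.005,0,0,0,0],[0,0.015,-0.005,0,0,0,0]]'; python3 - <<'E'
from g import *
show()
for n in ("side",):
    c=camera(n); cv2.imwrite(f"pics/{n}11.png",cv2.resize(c["image"][220:290,280:360,::-1],None,fx=8,fy=8,interpolation=cv2.INTER_CUBIC))
E
```

```text
clock: 7.42
ee_pos: [0.4864, 0.0327, 0.1466]
orientation: [0.512, -0.493, 0.498, -0.497]
contact_force: [0.0, -0.1, -0.1]
gripper_width: 0.505
t 7.42 tip nest mm [-4.1  3.2 74. ] F nest [ 0.1  0.  -0.1] w 0.505 rot2go [-0.018 -0.003 -0.02 ] q [-0.02  0.05  1.72  0.02  1.35 -0.03]
```

View pics/side11.png

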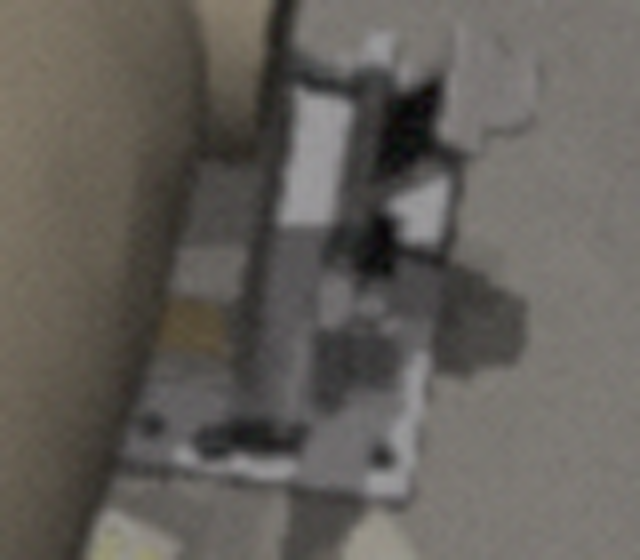

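```bash
python3 -m crank '[[0,0,-0.015,0,-0.018,0,-0.02],[0,0,-0.035,0,-0.018,0,-0.02],[0,-0.03,-0.045,0,-0.018,0,-0.02],[0,-0.07,-0.045,0,-0.018,0,-0.02],[0,-0.1,-0.045,-0.003,-0.018,0,-0.02]]'; python3 -m crank '[[0,-0.03,0,0,0,0,0],[0,-0.03,0,0,0,0,0]]'; python3 - <<'E'
from g import *
show()
for n in ("top","side"):
    c=camera(n); cv2.imwrite(f"pics/{n}12.png",cv2.resize(c["image"][190:320,220:400,::-1],None,fx=4,fy=4,interpolation=cv2.INTER_CUBIC))
E
```

```text
clock: 7.88
ee_pos: [0.4821, 0.133, 0.1944]
orientation: [0.502, -0.501, 0.498, -0.499]
contact_force: [0.4, 0.3, -0.7]
gripper_width: 0.502
clock: 8.05
ee_pos: [0.4814, 0.167, 0.1944]
orientation: [0.504, -0.502, 0.497, -0.497]
contact_force: [-0.4, -0.0, -0.4]
gripper_width: 0.499
t 8.05 tip nest mm [-137.2   -1.3  121.8] F nest [ 0.  -0.4 -0.4] w 0.499 rot2go [-0.002 -0.001 -0.002] q [0.26 0.07 1.6  0.   1.47 0.25]
```

View pics/top12.png

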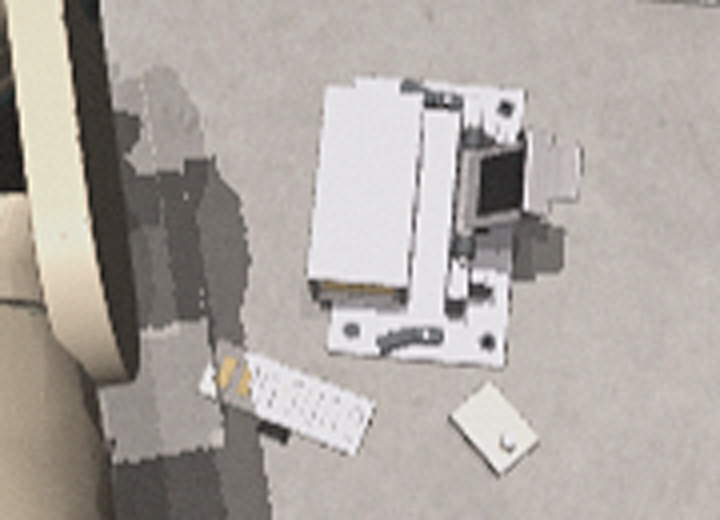

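View pics/side12.png

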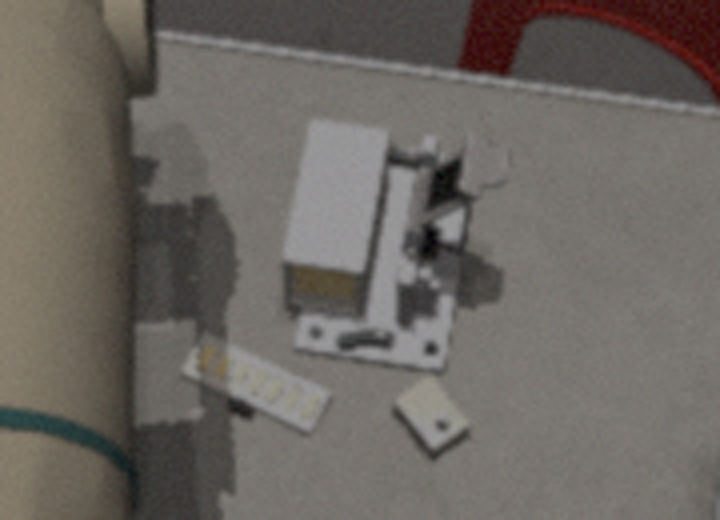

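```bash
python3 - <<'E'
from g import *
c=camera("top"); s=camera("side")
for a,b in [(326,86),(425,95),(408,285),(308,278)]:
    print(N.T@(onz(c,220+a/4,190+b/4,.07)-O)*1e3)
for a,b in [(309,120),(387,130),(366,273),(286,262)]:
    print("s",N.T@(onz(s,220+a/4,190+b/4,.07)-O)*1e3)
show([-40,0,33])
E
```

```text
[-10.9004  52.135   70.    ]
[39.6565 51.3482 70.    ]
[ 38.5223 -46.8725  70.    ]
[-11.2417 -47.2607  70.    ]
s [-10.2646  52.0499  70.    ]
s [38.5819 52.2766 70.    ]
s [ 40.6761 -47.2736  70.    ]
s [ -7.595  -47.2827  70.    ]
t 8.25 tip nest mm [-132.3   -0.9  121.4] F nest [-0.   0.7 -0.3] w 0.497 rot2go [-0.001 -0.005  0.   ] q [ 0.25  0.07  1.61 -0.    1.47  0.25]
tool shift m [0.0923 0.0884 0.0013]
```

```bash
python3 -m crank '[[0,0.02,0.02,0.002,0,-0.005,0],[0,0.045,0.042,0.003,0,-0.005,0],[0,0.07,0.065,0.003,0,-0.005,0],[0,0.085,0.082,0.003,0,-0.005,0],[0,0.09,0.088,0.003,0,-0.005,0]]';  python3 g.py -24 2 30
```

```text
clock: 8.67
ee_pos: [0.4842, 0.0691, 0.1031]
orientation: [-0.501, 0.503, -0.499, 0.497]
contact_force: [-0.2, 0.6, -0.3]
gripper_width: 0.502
t 8.67 tip nest mm [-39.   -0.1  30.5] F nest [-0.6 -0.2 -0.3] w 0.502 rot2go [ 0.003 -0.004  0.001] q [ 0.07  0.13  1.74 -0.    1.28  0.06]
tool shift m [0.015  0.0005 0.0022]
```

```bash
python3 -m crank '[[0,0.005,0,0.002,0.003,-0.004,0],[0,0.01,0,0.002,0.003,-0.004,0],[0,0.015,0,0.002,0.003,-0.004,0],[0,0.019,0,0.002,0.003,-0.004,0],[0,0.023,0,0.002,0.003,-0.004,0]]';  python3 g.py 0 2 30; python3 -m crank '[[0,0.004,0,0,0,0,0],[0,0.008,0,0,0,0,0],[0,0.011,0,0,0,0,0],[0,0.013,0,0,0,0,0],[0,0.013,0,0,0,0,0]]';  python3 g.py 0 2 30
```

```text
clock: 9.08
ee_pos: [0.4869, 0.0463, 0.1043]
orientation: [0.503, -0.503, 0.496, -0.497]
contact_force: [-0.7, 2.0, 0.8]
gripper_width: 0.5
t 9.08 tip nest mm [-16.2   2.7  31.7] F nest [-2.  -0.6  0.8] w 0.500 rot2go [-0.002  0.     0.001] q [ 0.02  0.12  1.74 -0.    1.28  0.01]
tool shift m [ 0.0162  0.0017 -0.0007]
clock: 9.5
ee_pos: [0.4875, 0.0335, 0.1046]
orientation: [0.504, -0.502, 0.496, -0.498]
contact_force: [2.3, 3.4, 0.9]
gripper_width: 0.501
t 9.50 tip nest mm [-3.4  3.2 32. ] F nest [-3.4  2.4  0.9] w 0.501 rot2go [-0.003 -0.    -0.   ] q [-0.01  0.12  1.74  0.    1.28 -0.02]
tool shift m [ 0.0034  0.002  -0.0012]
```

```bash
python3 -m crank '[[0,0.002,0,0,0,0,0],[0,0.004,0,0,0,0,0],[0,0.006,0,0,0,0,0],[0,0.006,0,0,0,0,0]]';  python3 g.py
```

```text
clock: 9.83
ee_pos: [0.4877, 0.0325, 0.1048]
orientation: [0.507, -0.499, 0.499, -0.495]
contact_force: [1.7, 31.5, 0.2]
gripper_width: 0.499
t 9.83 tip nest mm [-3.3  3.5 32.3] F nest [-31.5   2.1   0.2] w 0.499 rot2go [-0.004  0.    -0.013] q [-0.01  0.12  1.74  0.01  1.28 -0.03]
```

```bash
python3 -m crank '[[0,-0.02,0,0,0,0,0.01],[0,-0.05,-0.01,0,0,0,0.013],[0,-0.09,-0.04,0,0,0,0.013],[0,-0.12,-0.08,0,0,0,0.013],[1,-0.14,-0.12,0,0,0,0.013]]'; python3 - <<'E'
from g import *
show([145,3,190])
for n in ("top","side"):
    c=camera(n); cv2.imwrite(f"pics/{n}13.png",cv2.resize(c["image"][190:320,220:400,::-1],None,fx=4,fy=4,interpolation=cv2.INTER_CUBIC))
E
```

```text
clock: 10.25
ee_pos: [0.4845, 0.1631, 0.2096]
orientation: [0.509, -0.497, 0.503, -0.491]
contact_force: [1.6, 0.4, 0.2]
gripper_width: 0.372
t 10.25 tip nest mm [-134.8    1.6  137.1] F nest [-0.4  1.6  0.2] w 0.372 rot2go [-0.001  0.001 -0.024] q [0.24 0.06 1.58 0.02 1.49 0.23]
tool shift m [ 0.2785 -0.0597  0.0011]
```

View pics/top13.png

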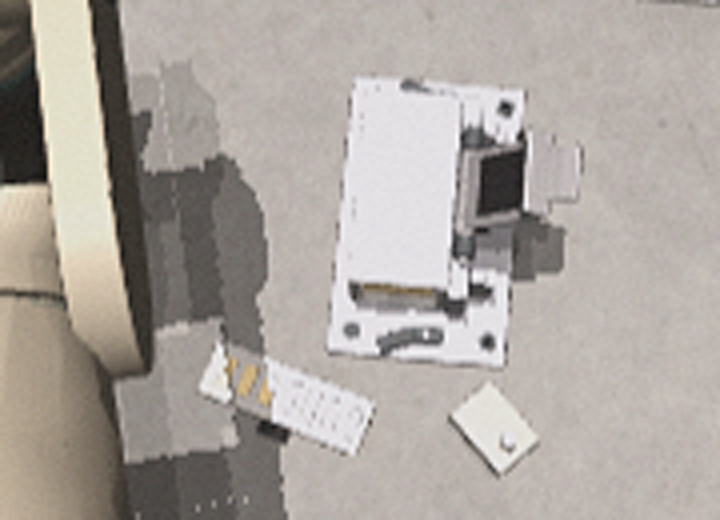

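View pics/side13.png

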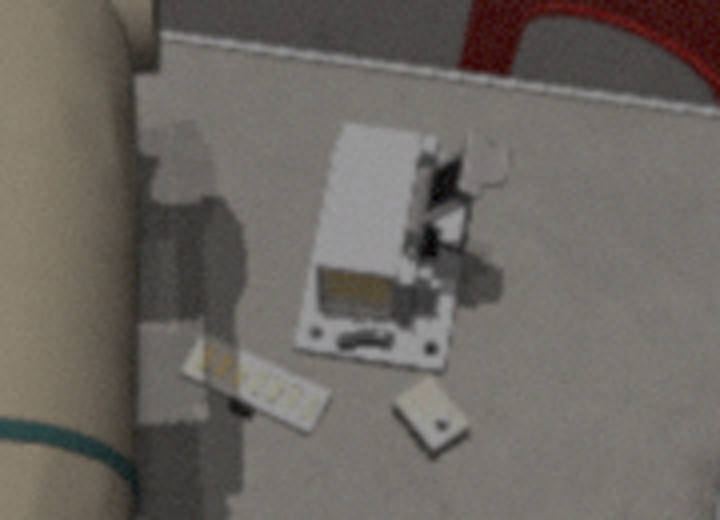

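```bash
python3 -m crank '[[1,0,-0.03,0,0,0,-0.02],[1,0.02,-0.055,0,0,0,-0.024],[1,0.05,-0.06,0,0,0,-0.024],[1,0.09,-0.06,0.001,0,0,-0.024],[1,0.13,-0.06,0.001,0,0,-0.024]]'; python3 g.py 145 3 195
```

```text
clock: 10.77
ee_pos: [0.4896, 0.0315, 0.2733]
orientation: [0.509, -0.499, 0.492, -0.499]
contact_force: [1.4, 0.0, -0.1]
gripper_width: 0.002
t 10.77 tip nest mm [ -1.7   6.3 200.7] F nest [ 0.   1.4 -0.1] w 0.002 rot2go [-0.016  0.006 -0.004] q [-0.01 -0.04  1.56  0.    1.61 -0.03]
tool shift m [ 0.1467  0.0051 -0.0042]
```

```bash
python3 -m crank '[[1,0.03,0,0,-0.016,0.006,-0.004],[1,0.065,0,-0.003,-0.016,0.006,-0.004],[1,0.1,0,-0.004,-0.016,0.006,-0.004],[1,0.13,0.002,-0.004,-0.016,0.006,-0.004],[1,0.15,0.005,-0.004,-0.016,0.006,-0.004]]'; python3 g.py 145 3 105
```

```text
clock: 11.18
ee_pos: [0.4877, -0.1216, 0.2674]
orientation: [-0.502, 0.503, -0.497, 0.498]
contact_force: [-0.8, 0.9, 0.3]
gripper_width: -0.003
t 11.18 tip nest mm [151.8   1.4 194.8] F nest [-0.9 -0.7  0.3] w -0.003 rot2go [ 0.    -0.003  0.002] q [-0.32  0.    1.52 -0.    1.61 -0.33]
tool shift m [-0.0069  0.0898  0.0016]
```

```bash
python3 -m crank '[[1,-0.002,0.02,0.001,0,0,0],[1,-0.005,0.04,0.001,0,0,0],[1,-0.005,0.06,0.001,0,0,0],[1,-0.005,0.075,0.001,0,0,0],[1,-0.005,0.081,0.001,0,0,0]]'; python3 - <<'E'
from g import *
show([77,3,112])
for n in ("top","side"):
    c=camera(n); cv2.imwrite(f"pics/{n}14.png",cv2.resize(c["image"][190:320,220:400,::-1],None,fx=4,fy=4,interpolation=cv2.INTER_CUBIC))
E
```

```text
clock: 11.6
ee_pos: [0.4874, -0.1168, 0.1833]
orientation: [-0.501, 0.504, -0.499, 0.497]
contact_force: [-0.4, -0.0, 0.2]
gripper_width: -0.002
t 11.60 tip nest mm [146.9   0.7 110.7] F nest [ 0.  -0.4  0.2] w -0.002 rot2go [ 0.005 -0.003  0.001] q [-0.31  0.06  1.63 -0.    1.45 -0.32]
tool shift m [-0.0699 -0.0014  0.0021]
```

View pics/side14.png

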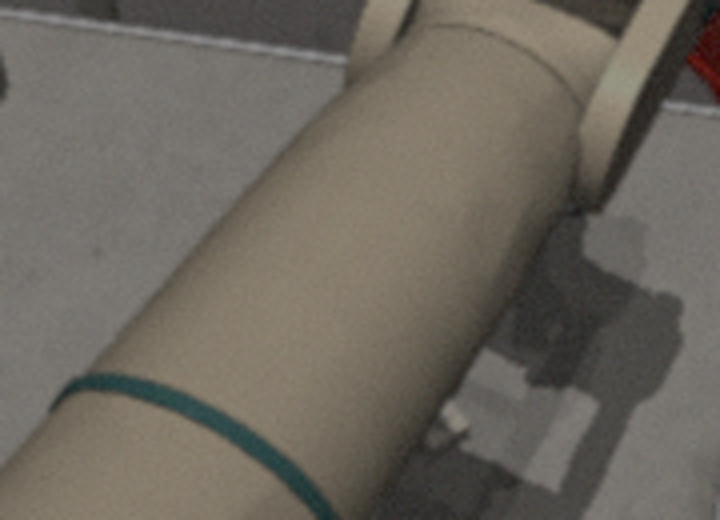

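```bash
python3 -m crank '[[1,-0.008,0,0.002,0.005,-0.003,0],[1,-0.016,0,0.002,0.005,-0.003,0],[1,-0.024,0,0.002,0.005,-0.003,0],[1,-0.032,0,0.002,0.005,-0.003,0],[1,-0.04,0,0.002,0.005,-0.003,0]]'; python3 g.py 77 3 112;  python3 -m crank '[[1,-0.007,0,0,0,0,0],[1,-0.014,0,0,0,0,0],[1,-0.021,0,0,0,0,0],[1,-0.028,0,0,0,0,0],[1,-0.035,0,0,0,0,0]]'; python3 g.py 41 3 112
```

```text
clock: 12.12
ee_pos: [0.4899, -0.076, 0.1859]
orientation: [0.504, -0.503, 0.495, -0.498]
contact_force: [-0.1, -2.1, 1.5]
gripper_width: 0.001
t 12.12 tip nest mm [106.1   4.4 113.3] F nest [ 2.1 -0.1  1.5] w 0.001 rot2go [-0.004  0.     0.002] q [-0.23  0.04  1.65 -0.    1.45 -0.24]
tool shift m [-0.0291  0.0012 -0.0014]
clock: 12.53
ee_pos: [0.4906, -0.0402, 0.1881]
orientation: [0.505, -0.502, 0.494, -0.499]
contact_force: [3.4, 0.0, 6.3]
gripper_width: -0.0
t 12.53 tip nest mm [ 70.4   5.9 115.5] F nest [0.  3.4 6.3] w -0.000 rot2go [-0.009  0.001  0.002] q [-0.16  0.02  1.66 -0.    1.45 -0.17]
tool shift m [-0.0294  0.0034 -0.0029]
```

```bash
python3 - <<'E'
from g import *
show()
for n in ("top","side"):
    c=camera(n); cv2.imwrite(f"pics/{n}15.png",cv2.resize(c["image"][170:320,220:400,::-1],None,fx=4,fy=4,interpolation=cv2.INTER_CUBIC))
E
```

```text
t 12.53 tip nest mm [ 70.4   5.9 115.5] F nest [0.  3.4 6.3] w -0.000 rot2go [-0.009  0.001  0.002] q [-0.16  0.02  1.66 -0.    1.45 -0.17]
```

View pics/side15.png

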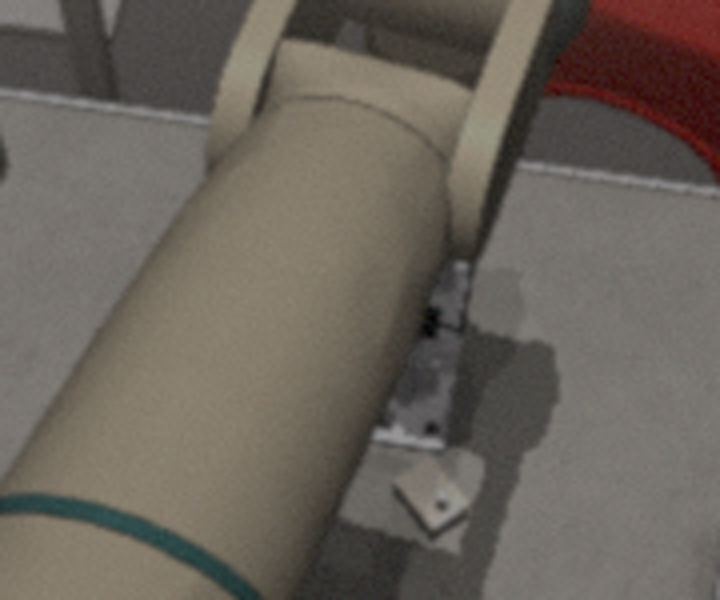

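View pics/top15.png

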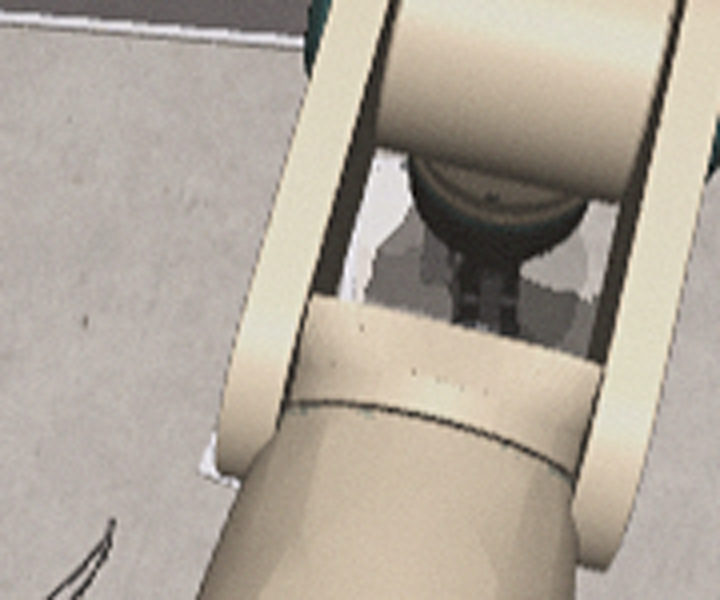

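```bash
python3 -m crank '[[1,0.002,-0.004,-0.001,-0.009,0,0.002],[1,0.002,-0.009,-0.003,-0.009,0,0.002],[1,0.002,-0.014,-0.003,-0.009,0,0.002],[1,0.002,-0.014,-0.003,-0.009,0,0.002]]'; python3 g.py 60 3 130
```

```text
clock: 12.97
ee_pos: [0.4876, -0.0414, 0.2031]
orientation: [0.504, -0.503, 0.496, -0.496]
contact_force: [-0.1, 0.1, -0.2]
gripper_width: 0.001
t 12.97 tip nest mm [ 71.4   2.3 130.5] F nest [-0.1 -0.1 -0.2] w 0.001 rot2go [-0.001  0.002 -0.   ] q [-0.16  0.01  1.65  0.    1.48 -0.17]
tool shift m [-0.0114  0.0005  0.0007]
```

```bash
python3 -m crank '[[1,-0.008,0,0,0,0,0],[1,-0.014,0.0005,0,0,0,0],[1,-0.019,0.0025,0,0,0,0],[1,-0.024,0.005,0,0,0,0],[1,-0.029,0.0085,0,0,0,0]]'; python3 - <<'E'
from g import *
show([27,3,105])
for n in ("top","side"):
    c=camera(n); cv2.imwrite(f"pics/{n}16.png",cv2.resize(c["image"][170:320,220:400,::-1],None,fx=4,fy=4,interpolation=cv2.INTER_CUBIC))
E
```

```text
clock: 13.38
ee_pos: [0.4873, -0.0117, 0.1944]
orientation: [0.504, -0.503, 0.496, -0.496]
contact_force: [0.8, -0.9, 1.3]
gripper_width: -0.004
t 13.38 tip nest mm [ 41.7   2.3 121.8] F nest [0.9 0.8 1.3] w -0.004 rot2go [-0.001  0.002 -0.001] q [-0.1   0.01  1.67  0.    1.47 -0.11]
tool shift m [-0.0147  0.0168  0.0007]
```

View pics/side16.png

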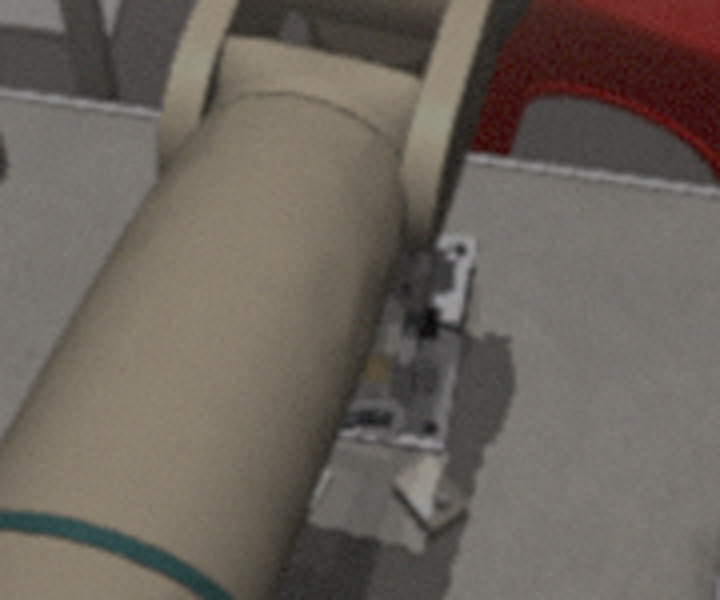

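View pics/top16.png

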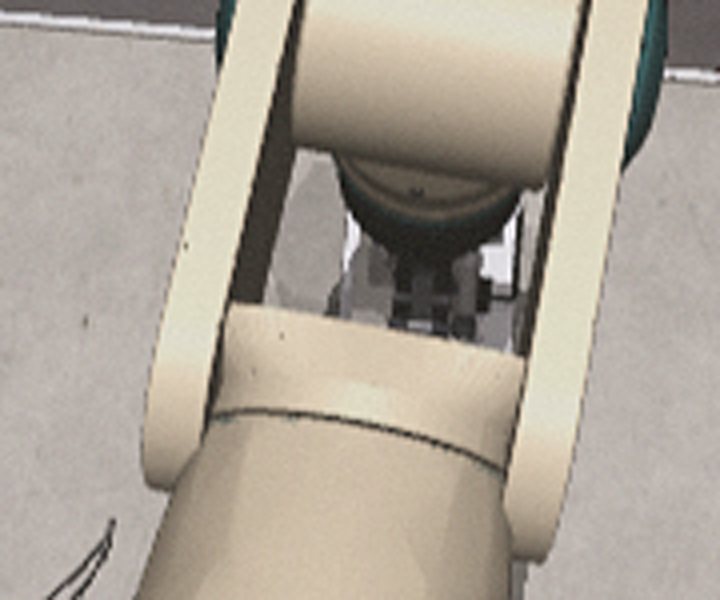

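```bash
python3 -m crank '[[1,-0.006,0.005,0,0,0,0],[1,-0.011,0.011,0,0,0,0],[1,-0.015,0.017,0,0,0,0],[1,-0.018,0.024,0,0,0,0],[1,-0.021,0.031,0,0,0,0]]'; python3 g.py 19 3 77; python3 -m crank '[[1,-0.001,0.004,0,0,0,0],[1,-0.001,0.008,0,0,0,0],[1,-0.001,0.012,0,0,0,0],[1,-0.001,0.014,0,0,0,0]]'; python3 g.py 19 3 76
```

```text
clock: 13.9
ee_pos: [0.4864, 0.0099, 0.1617]
orientation: [-0.504, 0.504, -0.497, 0.496]
contact_force: [0.0, -0.5, 0.1]
gripper_width: 0.003
t 13.90 tip nest mm [20.1  1.6 89.1] F nest [0.5 0.  0.1] w 0.003 rot2go [ 0.001  0.003 -0.001] q [-0.06  0.04  1.7   0.    1.4  -0.07]
tool shift m [-0.0011  0.0121  0.0014]
clock: 14.23
ee_pos: [0.4864, 0.0109, 0.1479]
orientation: [-0.504, 0.504, -0.497, 0.496]
contact_force: [-7.8, 0.6, 16.5]
gripper_width: -0.005
t 14.23 tip nest mm [19.1  1.6 75.3] F nest [-0.7 -7.8 16.5] w -0.005 rot2go [ 0.001  0.003 -0.001] q [-0.05  0.06  1.71  0.    1.37 -0.07]
tool shift m [-0.0001 -0.0007  0.0014]
```

```bash
python3 -m crank '[[1,0,0.005,0,0,0,0],[1,0,0.006,0,0,0,0]]'; python3 g.py; python3 -m crank '[[1,0,-0.02,0,0,0,0],[1,0,-0.06,0,0,0,0],[1,-0.03,-0.1,0,0,0,0],[1,-0.07,-0.12,0,0,0,0],[1,-0.11,-0.12,0,0,0,0]]';python3 -m crank '[[1,-0.04,0,0,0,0,0],[1,-0.08,0,0,0,0,0],[1,-0.1,0,0,0,0,0],[1,-0.1,0,0,0,0,0]]'; python3 - <<'E'
from g import *
show()
for n in ("top","side"):
    c=camera(n); cv2.imwrite(f"pics/{n}17.png",c["image"][:,:,::-1]);cv2.imwrite(f"pics/{n}17z.png",cv2.resize(c["image"][200:290,280:380,::-1],None,fx=6,fy=6,interpolation=cv2.INTER_CUBIC))
    for zz in (0,): 
        p=O+N@np.array([66-79,0,78])/1e3; u,v=proj(c,p); print(n,"tab tip closed expected",(u-280)*6,(v-200)*6)
        p=O+N@np.array([66-79*np.cos(.1),0,78+7.9])/1e3; u,v=proj(c,p); print(n,"at 0.1",(u-280)*6,(v-200)*6)
E
```

```text
clock: 14.4
ee_pos: [0.4868, 0.0109, 0.1474]
orientation: [0.504, -0.504, 0.497, -0.496]
contact_force: [-25.0, 1.4, 45.9]
gripper_width: 0.001
t 14.40 tip nest mm [19.1  2.  74.8] F nest [ -1.7 -25.   45.9] w 0.001 rot2go [ 0.001  0.003 -0.001] q [-0.05  0.06  1.71  0.    1.37 -0.07]
clock: 14.82
ee_pos: [0.4866, 0.1131, 0.272]
orientation: [0.505, -0.5, 0.496, -0.498]
contact_force: [1.0, -0.1, -0.3]
gripper_width: -0.001
clock: 15.15
ee_pos: [0.4849, 0.2166, 0.272]
orientation: [0.507, -0.501, 0.495, -0.497]
contact_force: [-0.0, -0.4, -0.3]
gripper_width: -0.001
t 15.15 tip nest mm [-186.8    3.2  199.4] F nest [ 0.4 -0.  -0.3] w -0.001 rot2go [-0.008  0.004 -0.003] q [0.35 0.08 1.44 0.   1.62 0.33]
top tab tip closed expected 108.2529525256781 212.46827061863627
top at 0.1 108.40750315729622 207.1226458001899
side tab tip closed expected 75.06102492341802 218.63250603076654
side at 0.1 75.39961349923237 209.20526812953347
```

View pics/top17z.png

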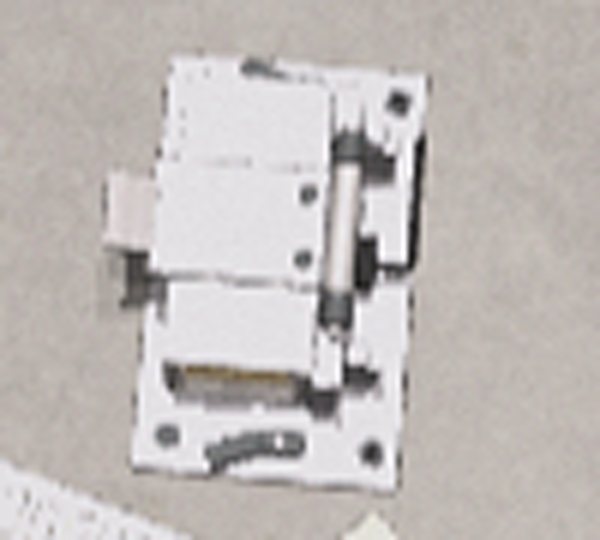

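View pics/side17z.png

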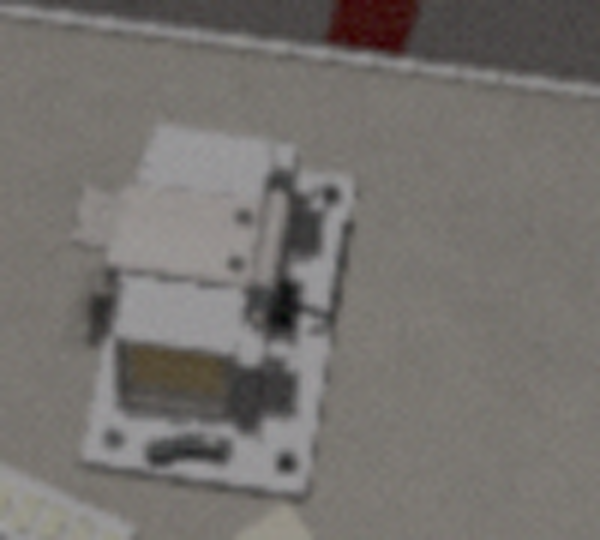

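View pics/top17.png

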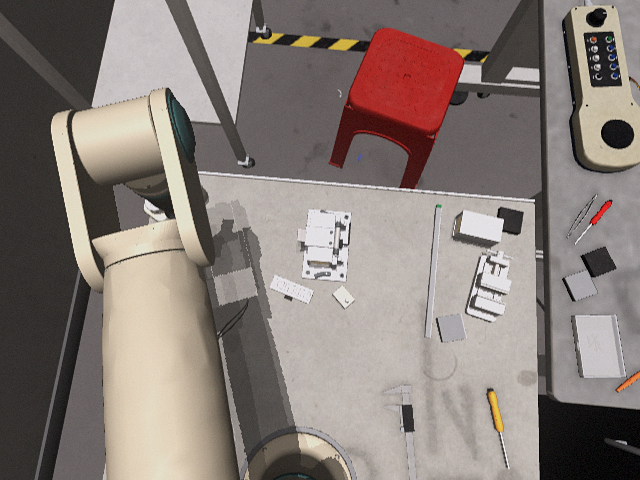

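```bash
python3 - <<'E'
from g import *
t=camera("top"); s=camera("side")
def tri(a,b):
    o1,d1=ray(t,280+a[0]/6,200+a[1]/6);o2,d2=ray(s,280+b[0]/6,200+b[1]/6)
    X=np.linalg.lstsq(np.c_[d1,-d2],o2-o1,rcond=None)[0]
    p=(o1+d1*X[0]+o2+d2*X[1])/2; return N.T@(p-O)*1e3, np.linalg.norm(o1+d1*X[0]-o2-d2*X[1])*1e3
for n,a,b in [("tabfar",(112,172),(88,187)),("tabnear",(107,247),(78,243)),("screw far",(308,193),(243,217)),("screw near",(303,259),(236,264)),("lid corner near",(155,272),(107,271)),("lid corner far",(161,164),(119,190)),
 ("mag near-left top",(167,362),(119,343)),("mag far-left",(172,84),(157,127))]:
    print(n,*tri(a,b))
for n,a,b in [("tabfar",(112,172),(88,187))]: pass
E
```

```text
tabfar [-11.3858  13.4889  80.6891] 2.886268045908083
tabnear [-11.0352 -11.7869  79.3793] 2.5542087477022846
screw far [53.1071 12.7692 74.6076] 0.9162445272598428
screw near [ 53.2973 -10.2699  76.9181] 1.4397826379305547
lid corner near [  3.2963 -17.3705  70.0679] 1.080917708240341
lid corner far [ 2.2256 19.3102 71.8526] 1.14888901200814
mag near-left top [ 11.1742 -46.0602  64.3146] 2.108258224146306
mag far-left [ 8.6724 46.5841 77.9823] 8.654310113431004
```

```bash
python3 - <<'E'
from g import *
c=camera("top")["image"].astype(int); o=cv2.imread("pics/top0.png")[:,:,::-1].astype(int)
d=np.abs(c-o).max(2)
for n,(x0,y0,x1,y1) in {"carrier":(265,270,318,306),"block":(328,282,360,312),"smallmag":(445,200,525,250)}.items(): print(n,(d[y0:y1,x0:x1]>60).mean().round(3))
print(env.job_done()); show()
E
```

```text
carrier 0.039
block 0.0
smallmag 0.0
the job is handed in; nothing more can be done
None
the job is handed in; nothing more can be done
```

The magazine now stands upright on the nest plate, pushed home against the fence, with the retainer closed over it. I handed the job in at about 15 s on the robot's clock.

**Tipping:** The first attempt failed: the finger ran over the magazine's top edge and it fell back onto its side, in much the same place as it started. The second push, lower on the face, jammed at about 60° with 13 N. I raised the finger a few millimetres and it tipped over and stood.

**Home:** I pushed it until it stopped hard at 31 N, and both camera views showed it flush with the fence. In the last views its front edge was at nest x of about 10 mm, where it should be. It sits roughly 2 mm off centre, well inside the 10 mm allowance.

**Retainer:** I pushed it over from behind the fence. On the way the tool met a 6 N upward force near upright, so I raised the finger. At the end I pressed it down with the closed fingertips.
- The fingertips stopped hard at 75 mm, against 76 mm expected for fully closed. If the lip were resting on the magazine they would have stopped at 78 mm or more.
- The camera check agrees within its scatter of a few millimetres: plate corners at 70–72 mm, screws near 76 mm and the upturned tab near 80 mm.
- The final press peaked at 46 N. It was through the fingertips, not the gripper body, but it is above the 40 N body limit and more than was needed.

**Other checks:** The setting block and small magazine matched the first picture exactly. The strip carrier differed in about 4% of its pixels, which I put down to the arm's shadow. I did not check the dispenser, paste pot or gauge at the end; the arm hid part of that side and worked well away from them.

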